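# Seat the sample tray and start the run on the key console

### The job

Press the grey sample tray gently down into its dock until it is fully home, flush with the dock's top. Then start the run on the sloping key console: gently press the long bar key, then the round key, then the square key, one at a time, each all the way to its firm end stop, holding it firmly there for about half a second, then letting it come back up. Do not press the plus-shaped key, and leave everything else on the bench where it is.

Things in the scene. Friction and masses are not known exactly. Their poses are not given: they have to be found in the camera images.
- console: Key console: fixed white wedge, 300 mm wide (y), 160 mm deep (x). Its dark face slopes 20 degrees, low at -x (robot side); outward normal (-0.342, 0, 0.940) in its frame. Origin: centre of the underside; the face passes 75 mm above it (46 front, 104 back). Four keys at y = -105, -35, 35, 105 mm, order varies. Delicate: never press a key or the tray with more than 40 N.
- dock: The tray dock: a fixed white block 130 mm (x) x 180 mm (y) x 60 mm high with an open rectangular recess 74 x 114 mm in its top. Origin: centre of its underside.
- dock_rim (a point): Centre of the recess mouth, level with the dock's flat top (60 mm above the table). z up, yaw as the dock.
- tray: Grey sample tray: block 70 (x) x 110 (y) x 50 mm high, about 0.2 kg, dark dots on its top. Origin: centre of the underside. Stands upright in the dock's recess, 2 mm play all round, on a stiff sliding seat, top 14 mm above the rim. The seat yields at about 8 N (the tray's weight counts), stays where it is pushed and meets a hard stop when the tray is flush.
- tray_top (a point): Centre of the tray's top face. Flush means level with dock_rim.
- key_bar_top (a point): Centre of the top face of the white bar key (long narrow bar, 64 mm up the slope x 24 mm). The face lies parallel to the console's slope, 20 mm proud of the panel when released. Moves with the key; axes upright with the console's yaw, not tilted.
- key_round_top (a point): Centre of the top face of the white round key (round disc of 48 mm diameter). The face lies parallel to the console's slope, 20 mm proud of the panel when released. Moves with the key; axes upright with the console's yaw, not tilted.
- key_square_top (a point): Centre of the top face of the white square key (square, 46 x 46 mm). The face lies parallel to the console's slope, 20 mm proud of the panel when released. Moves with the key; axes upright with the console's yaw, not tilted.
- key_cross_top (a point): Centre of the top face of the white cross key (plus-shaped, 58 x 58 mm with arms 18 mm wide). The face lies parallel to the console's slope, 20 mm proud of the panel when released. Moves with the key; axes upright with the console's yaw, not tilted. This key must not be pressed.
- key_bar (a joint): How far the bar key is pressed, in m: 0 released, growing along the inward normal of the sloping face. The spring takes 0.8 N to start, up to 2.6 N at the end, and brings it back up. The hard end stop comes somewhere between 0.0055 and 0.0125 m, different for each key and each time and not to be seen; the key counts as fully down when it is pressed against the stop with at least 4 N.
- key_round (a joint): How far the round key is pressed, in m: 0 released, growing along the inward normal of the sloping face. The spring takes 0.8 N to start, up to 2.6 N at the end, and brings it back up. The hard end stop comes somewhere between 0.0055 and 0.0125 m, different for each key and each time and not to be seen; the key counts as fully down when it is pressed against the stop with at least 4 N.
- key_square (a joint): How far the square key is pressed, in m: 0 released, growing along the inward normal of the sloping face. The spring takes 0.8 N to start, up to 2.6 N at the end, and brings it back up. The hard end stop comes somewhere between 0.0055 and 0.0125 m, different for each key and each time and not to be seen; the key counts as fully down when it is pressed against the stop with at least 4 N.
- key_cross (a joint): How far the cross key is pressed, in m: 0 released, growing along the inward normal of the sloping face. The spring takes 0.8 N to start, up to 2.6 N at the end, and brings it back up. The hard end stop comes somewhere between 0.0055 and 0.0125 m, different for each key and each time and not to be seen; the key counts as fully down when it is pressed against the stop with at least 4 N.
- tab_bar (a joint): Steel tell-tale tab (22 x 10 mm) of the bar key, 57 mm up the slope from the key's centre; stands 14 mm proud of the panel at 0. The key carries it down after 2 mm of travel (so 0.0035 to 0.0105 m when fully pressed), and the tab stays down when the key comes back up.
- tab_round (a joint): Steel tell-tale tab (22 x 10 mm) of the round key, 57 mm up the slope from the key's centre; stands 14 mm proud of the panel at 0. The key carries it down after 2 mm of travel (so 0.0035 to 0.0105 m when fully pressed), and the tab stays down when the key comes back up.
- tab_square (a joint): Steel tell-tale tab (22 x 10 mm) of the square key, 57 mm up the slope from the key's centre; stands 14 mm proud of the panel at 0. The key carries it down after 2 mm of travel (so 0.0035 to 0.0105 m when fully pressed), and the tab stays down when the key comes back up.
- tab_cross (a joint): Steel tell-tale tab (22 x 10 mm) of the cross key, 57 mm up the slope from the key's centre; stands 14 mm proud of the panel at 0. The key carries it down after 2 mm of travel (so 0.0035 to 0.0105 m when fully pressed), and the tab stays down when the key comes back up.
- amber_bottle: Bystander, to be left alone: brown bottle 72 mm across, 170 mm tall. Origin: centre of its underside.
- clear_bottle: Bystander, to be left alone: clear bottle 68 mm across, 150 mm tall. Origin: centre of its underside.
- mouse: Bystander, to be left alone: grey computer mouse 100 x 58 x 30 mm. Origin: centre of its underside.
- vial_box: Bystander, to be left alone: cardboard box 60 x 100 x 42 mm. Origin: centre of its underside.
- wrench: Bystander, to be left alone: steel wrench 150 mm long, lying. Origin: middle of the handle's line, on its underside.
- jar: Bystander, to be left alone: glass jar 56 mm across, 55 mm tall. Origin: centre of its underside.
- beaker: Bystander, to be left alone: open glass beaker 80 mm across, 90 mm tall. Origin: centre of its underside.
Things that resemble listed ones, but are neither listed nor needed, are in the scene too. Leave any green, pink or turquoise look-alike of the tray alone.

How it is judged (in metres and radians):
On the way, in this order (a step that is already met when the one before it is completed fails the run):
1. the tray is pressed home, flush with the dock's top (z of tray_top in the frame of dock_rim below 0.002 m and horizontal distance between tray_top and dock_rim below 0.006 m and angle between tray's own z axis and vertical below 0.04 rad), for 0.2 s.
2. the bar key alone is held fully down (against its stop with at least 4 N) (value of joint key_bar above 0.0045 m and contact force between the fingers and anything else above 4 N and value of joint each of key_round, key_square, key_cross below 0.002 m), for 0.15 s.
3. the round key alone is held fully down (against its stop with at least 4 N) (value of joint key_round above 0.0045 m and contact force between the fingers and anything else above 4 N and value of joint each of key_bar, key_square, key_cross below 0.002 m), for 0.15 s.
4. the square key alone is held fully down (against its stop with at least 4 N) (value of joint key_square above 0.0045 m and contact force between the fingers and anything else above 4 N and value of joint each of key_bar, key_round, key_cross below 0.002 m), for 0.15 s.
At the end, for the whole second after the job is handed in: The tray is in the dock with its top no more than 2 mm above the rim, within 6 mm of the recess's centre, level and at rest; the tabs of the bar, round and square keys are down (at least 2.5 mm), the tab of the plus-shaped key is still up (within 1 mm), and all four keys are back up (within 1 mm) (all of step 1 and value of joint each of tab_bar, tab_round, tab_square above 0.0025 m and value of joint each of tab_cross, key_bar, key_round, key_square, key_cross below 0.001 m and linear speed of tray below 0.02 m/s); the robot touches nothing.
It fails at once if the plus-shaped key is pressed (value of joint tab_cross above 0.001 m).
It fails at once if a key is pressed out of turn: before the tray is home, round before bar, or square before round ((value of joint any of tab_bar, tab_round, tab_square, tab_cross above 0.002 m and z of tray_top in the frame of dock_rim above 0.004 m) or (value of joint tab_round above 0.002 m and value of joint tab_bar below 0.0015 m) or (value of joint tab_square above 0.002 m and value of joint tab_round below 0.0015 m)).
It fails at once if two keys are pressed together (value of joint each of key_bar, key_round above 0.003 m or value of joint each of key_bar, key_square above 0.003 m or value of joint each of key_bar, key_cross above 0.003 m or value of joint each of key_round, key_square above 0.003 m or value of joint each of key_round, key_cross above 0.003 m or value of joint each of key_square, key_cross above 0.003 m).
It fails at once if something is pressed with more than 40 N (contact force between the fingers and anything else above 40 N).
It fails at once if a bystander is displaced by more than 20 mm (distance of any of amber_bottle, clear_bottle, mouse, vial_box, wrench, jar, beaker from where it was at the start of the episode above 0.02 m).
It also fails if it takes over 54 s, if anything falls off the work surface, if the arm or the gripper's body presses on something with over 40 N, if the wrist force passes 120 N, or if a joint passes its speed limit or range.

### The arm

A 6-joint arm with a two-finger parallel gripper is mounted at the origin on the work surface. World frame = base frame: x ahead of the robot, y to its left, z up, the work surface at z = 0. Lengths are in mm, angles in rad, forces in N, time in s.
With the tool pointing down it reaches from about 275 to 725 mm from the base axis. Payload 15.9 kg.
Tool frame: the origin (TCP) lies midway between the tips of the shut fingers; the grasp point (between the pads) lies 19 mm behind it; z points along the fingers, y is the line along which they close (so a half turn about z gives the same grasp; the last joint's range is limited). The gripper opens to 85 mm and grips with 20 to 120 N. Pads are 22 mm wide; open, the fingers measure 114 mm over their backs; the gripper's body (76 mm by 85 mm) begins 54 mm behind the grasp point. The pads swing forward as they close: fully open they stand 13 mm farther back than shut.
Start: joints at [-1.274, 0.213, -0.034, 1.323, 0, 1.571], TCP at [146.225, -478.125, 231.306] pointing down, gripper open.
Joint ranges: [-2.98, 2.98], [-0.74, 1.72], [-1.14, 1.35], [-2.1, 2.04], [-1.57, 1.44], [-3.14, 3.14]. Speed limits (rad/s): [1.89, 1.89, 2.39, 2.57, 3.14, 3.14].

### API

Orientations are given as a unit quaternion [w, x, y, z].
In Python, from station import robot gives the robot as it stands.
- The arm moves only by the shell command python3 -m pendant 'ROWS' [OPENING]. ROWS is JSON, a list of rows, each a list of 4 numbers: the shift along the tool's x, y, z in mm, then the turn about the tool's z in rad. A call has 1 to 12 rows; each row is the pose to reach, as a shift and turn from the pose commanded when the call began, along the tool's axes at that moment; what a row does not reach only later rows make up. A row lasts 1/12 s, in which the tool goes at most 41.7 mm and 7.16 degrees, less where a joint would pass 70% of its speed; a pose out of reach is approached as far as the arm can. A call with a gripper value outside its range is refused whole. OPENING is the opening in per cent of the stroke, from 0 (shut) to 100 (fully open), set as the call begins (- or left out, the last holds). The fingers move at their own pace and stop on an object; the grip force is fixed at half the most. Time passes only in rows, so rows that repeat a pose let the fingers close. It gives the time, the measured TCP pose, the force, the opening and the grip force at its end, in the units of the state.
- robot.get_state(): the state, without advancing time (a new reading comes with each control period).
- robot.get_image(name): name is "side" or "top"; returns (picture, depth): 400x640x3 uint8, red, green, blue; 400x640 float32, mm along the optical axis (not along the pixel's ray), 0 where there is no reading.
- robot.calibration(name): a dict with "fx", "fy", "cx", "cy" (pixels), "R" (3x3) and "t" (3): a world point X has camera coordinates R X + t. Camera axes: x right, y down, z forward; pixel columns grow to the right and rows downward; lengths in mm; the calibration is good to about 2 mm. A picture is of the moment at which its call begins. calibration takes no time and is no camera call.
- robot.sign_off(): hands the job in; it is judged then, once.
Trained networks look in the newest picture that a camera, given by its name, has taken for a name from the list of things; names that differ only in an ending like _2 or _b are one class to them, and where a whole thing is asked for, a point or a joint stands for the part that bears it (a point fixed in the world has none). Each returns a list of dicts, best first, with "score" (0 to 1); they miss things now and then, are a little off and sometimes report something else, mostly with a low value. They report only what shows in the picture. A call takes as long as a camera call. They do not tell look-alikes from the thing itself.
- robot.regions_of(camera, thing): "pixels" (400x640 bool, what is visible of it) and "bbox" ([left, top, right, bottom] in pixels, round what is visible of it).
The state is a dict: "t": time; "joints": joint angles; "joint_velocities": joint speeds; "joint_torque": joint torques, N m; "ee_pos": TCP position; "tool_rot": TCP orientation; "wrist_force": force on the tool from outside, world axes, zero at the start; "wrist_torque": the same for the moment, N m; "opening": finger opening in mm; "gripper_force": force on a finger pad.
Only numpy, scipy, OpenCV 4.12 (cv2) and the standard library are available. Lean on these libraries where they do the work, as an engineer would, in place of code of your own. Each camera call takes 0.05 s, during which the arm holds its last target. There are 200 camera calls.

## Working session

There is one attempt and no reset: what is moved stays moved. The work goes in short steps, Python scripts to look and compute and a shell command to move; the robot and the scene stay as the last step left them, time stands still between calls to the robot, and variables do not carry over. Pictures are saved under pics/ and viewed, at most 10 in all, crops included, and the job is handed in when it is done.

```bash
mkdir -p pics; cat > h.py <<'E'
import numpy as np,cv2
from station import robot
def world(cam,u,v,d):
    c=robot.calibration(cam); p=np.stack([(u-c["cx"])/c["fx"]*d,(v-c["cy"])/c["fy"]*d,d],-1)
    return (p-np.array(c["t"]))@np.array(c["R"])
def cloud(cam,depth,mask):
    v,u=np.nonzero(mask&(depth>0)); return world(cam,u,v,depth[v,u].astype(float))
E
python3 - <<'E'
from h import *
s=robot.get_state(); print(s["t"],s["ee_pos"],s["tool_rot"],s["wrist_force"],s["opening"])
for c in("top","side"):
    im,d=robot.get_image(c); cv2.imwrite(f"pics/{c}0.png",im[...,::-1]); np.save(f"{c}0.npy",d)
    for n in("tray","dock","key_bar_top","key_round_top","key_square_top","key_cross_top","console"):
        for r in robot.regions_of(c,n)[:3]:
            P=cloud(c,d,r["pixels"])
            print(c,n,round(r["score"],2),np.round(r["bbox"]),len(P),np.median(P,0).round(1) if len(P) else "", P.max(0).round() if len(P) else "")
E
```

```text
0.0 [ 146.14228072 -477.81122549  230.80960361] [-5.58330588e-04  9.89007684e-01  1.47863059e-01 -7.50326030e-05] [ 0.28687738  0.26959762 -0.40131546] 85.33552674323491
top tray 0.93 [246. 190. 282. 213.] 751 [533.1 207.3  74.1] [574. 265.  84.]
top tray 0.92 [290. 140. 331. 170.] 788 [690.8  56.   50. ] [749. 117.  59.]
top tray 0.8 [188. 143. 227. 168.] 882 [692.1 397.6  49.4] [750. 479.  58.]
top dock 0.83 [234. 177. 294. 228.] 1403 [531.4 201.   60. ] [611. 302.  75.]
top key_bar_top 0.72 [395. 203. 407. 226.] 183 [ 501.2 -231.5   89. ] [ 536. -217.  106.]
top key_bar_top 0.55 [353. 213. 363. 227.] 187 [480.2 -95.3  90.6] [502. -74. 105.]
top key_round_top 0.65 [418. 200. 432. 219.] 210 [ 514.6 -301.8   89.4] [ 540. -279.  101.]
top key_square_top 0.69 [352. 212. 363. 226.] 196 [480.2 -93.7  90.6] [502. -71. 105.]
top key_cross_top 0.68 [370. 208. 390. 228.] 191 [ 490.5 -161.8   88.8] [ 519. -136.  102.]
top key_cross_top 0.62 [234. 178. 297. 225.] 1441 [532.6 202.7  60. ] [607. 302.  80.]
top key_cross_top 0.48 [337. 174. 440. 241.] 3580 [ 516.1 -197.1   78.2] [616. -36. 108.]

[... 405 characters left out ...]
ide dock 0.81 [288. 225. 334. 282.] 1175 [526.4 250.5  58.2] [624. 308.  78.]
side dock 0.69 [333. 168. 346. 180.] 103 [ 486.6 -159.5   87.1] [ 516. -131.  103.]
side key_bar_top 0.6 [334. 170. 344. 180.] 112 [ 487.8 -159.1   86.9] [ 518. -131.  103.]
side key_round_top 0.54 [333. 157. 347. 168.] 76 [ 497.5 -227.3   84.7] [ 524. -213.  106.]
side key_round_top 0.37 [334. 172. 345. 184.] 102 [ 488.6 -158.4   87.1] [ 518. -131.  103.]
side key_square_top 0.7 [334. 183. 343. 194.] 116 [476.1 -90.1  87.2] [502. -67. 102.]
side key_cross_top 0.64 [334. 172. 343. 179.] 82 [ 487.3 -159.    88. ] [ 512. -134.  103.]
side console 0.61 [316. 147. 354. 207.] 1785 [ 512.6 -138.2   72. ] [613. -30. 111.]
```

```bash
python3 - <<'E'
from h import *
im=cv2.imread("pics/top0.png"); cv2.imwrite("pics/a.png",cv2.resize(im[120:260,160:460],None,fx=2.66,fy=2.66,interpolation=3))
im=cv2.imread("pics/side0.png"); cv2.imwrite("pics/b.png",cv2.resize(im[130:330,220:420],None,fx=3,fy=3,interpolation=3))
# console plane fit + keys
d=np.load("top0.npy")
P=cloud("top",d,robot.regions_of("top","tray") and np.ones((400,640),bool))
Q=P[(P[:,2]>72.)&(P[:,0]>480)&(P[:,0]<590)&(P[:,1]>150)&(P[:,1]<260)]
r=cv2.minAreaRect(Q[Q[:,2]<80][:,:2].astype(np.float32)); print("tray top",Q.mean(0),r)
D=P[(P[:,2]>54)&(P[:,2]<66)&(P[:,0]>440)&(P[:,0]<620)&(P[:,1]>90)&(P[:,1]<310)]
print("dock",cv2.minAreaRect(D[:,:2].astype(np.float32)))
C=P[(P[:,2]>25)&(P[:,0]>400)&(P[:,0]<640)&(P[:,1]>-380)&(P[:,1]<-20)]
print("console",cv2.minAreaRect(C[:,:2].astype(np.float32)))
c=robot.calibration("top");print(c["R"],c["t"],c["fx"])
E
```

```text
tray top [533.62224609 205.87184217  75.18319228] ((534.1361083984375, 207.8565673828125), (109.45574188232422, 70.00529479980469), 81.36213684082031)
dock ((534.7272338867188, 208.4879150390625), (180.3916473388672, 130.17198181152344), 80.9887924194336)
console ((489.30517578125, -200.1788330078125), (210.29400634765625, 300.8775329589844), 9.42973804473877)
[[ 0.01634104 -0.9996957  -0.01847926]
 [-0.99750871 -0.01503125 -0.06892337]
 [ 0.06862463  0.0195595  -0.99745079]] [  20.33736145  545.35330456 1395.40799344] 429.3024599167748
```

View pics/a.png

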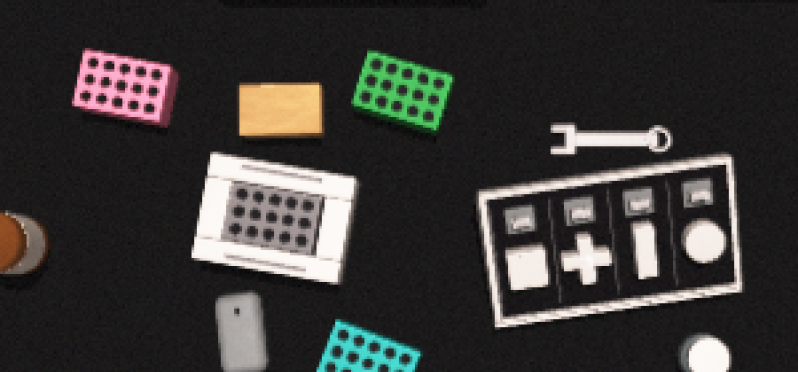

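View pics/b.png

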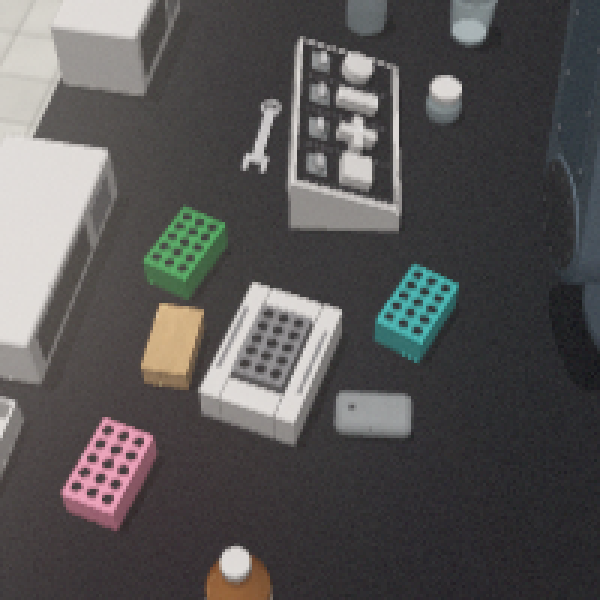

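The grey tray at top (264,201), inside the white dock, is the target. The pink (207,155), green (311,155) and turquoise (300,252) ones are look-alikes on the bench. The crop confirms this. Keys in the top view, left to right: square (358,221), cross (380,217), bar (402,214), round (425,211). In the side crop, the tray sits proud in the dock at (270,345).

```bash
python3 -m pendant '[[15,-14,0,0],[45,-43,0,0],[73,-69,0,0],[100,-95,0,0],[127,-121,0,0],[154,-146,0,0],[181,-172,0,0],[208,-197,0,0],[235,-223,0,0],[260,-247,0,0],[280,-265,0,0],[286,-271,0,0]]' 0
python3 -m pendant '[[15,-14,0,0],[45,-43,0,0],[73,-69,5,0],[100,-95,12,0],[127,-121,20,0],[154,-146,30,0],[181,-172,42,0],[208,-197,56,0],[235,-223,70,0],[260,-247,85,0],[280,-265,100,0],[286,-271,110,0]]'
python3 -m pendant '[[0,0,10,0],[0,0,18,0],[0,0,22,0],[0,0,22,0]]'
python3 - <<'E'
from h import *
s=robot.get_state();print(s["ee_pos"],s["tool_rot"],s["wrist_force"],s["opening"])
im,d=robot.get_image("side");cv2.imwrite("pics/c.png",cv2.resize(im[130:330,220:420],None,fx=3,fy=3,interpolation=3))
E
```

```text
t: 1.85
ee_pos: [341.7, -132.7, 231.5]
tool_rot: [-0.0, 0.989, 0.149, 0.0]
wrist_force: [-0.7, -1.1, -0.9]
opening: 0.2
gripper_force: 0.0
t: 2.85
ee_pos: [542.4, 190.7, 119.3]
tool_rot: [-0.008, 0.986, 0.165, -0.002]
wrist_force: [-0.7, 0.2, 0.4]
opening: -0.1
gripper_force: 0.0
t: 3.18
ee_pos: [540.0, 188.3, 98.9]
tool_rot: [-0.008, 0.987, 0.163, -0.002]
wrist_force: [0.1, -0.6, 0.2]
opening: -0.2
gripper_force: 0.0
[540.00408898 188.34804621  98.90472431] [-0.00784203  0.98661716  0.16285392 -0.00192029] [ 0.1414805  -0.57289539  0.19567497] -0.18365559271509044
```

View pics/c.png

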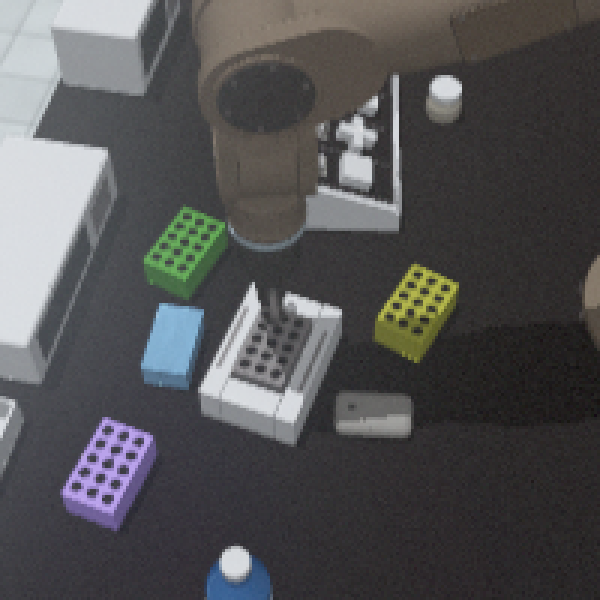

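The fingers are shut and above the tray at about (275,305), near its -y end. They need to move about 20 mm in +y. (The colours in this picture are channel-swapped.)

```bash
python3 -m pendant '[[0,-7,2,0],[0,-15,5,0],[0,-20,8,0],[0,-20,10,0],[0,-20,10,0],[0,-20,10,0]]'
python3 - <<'E'
from h import *
s=robot.get_state();print(s["joints"])
E
```

```text
t: 3.73
ee_pos: [537.3, 199.8, 89.5]
tool_rot: [-0.012, 0.985, 0.171, -0.002]
wrist_force: [1.1, 0.4, 0.2]
opening: -0.0
gripper_force: 0.0
[ 0.34285708  0.42581635 -0.103817    1.04171058  0.02393026  3.14120973]
```

The last joint is at its limit, so I'll turn the tool away from it.

```bash
python3 -m pendant '[[0,0,0,-0.08],[0,0,0,-0.18],[0,0,0,-0.25],[0,0,0,-0.25],[0,0,0,-0.25]]'
python3 - <<'E'
from h import *
s=robot.get_state();print(s["joints"],s["tool_rot"])
E
```

```text
t: 4.15
ee_pos: [537.5, 199.7, 89.7]
tool_rot: [-0.012, 0.957, 0.291, -0.001]
wrist_force: [-0.0, 0.5, 0.3]
opening: -0.1
gripper_force: 0.0
[ 0.34263056  0.42566986 -0.10352432  1.04179975  0.02395791  2.89364139] [-1.19605720e-02  9.56649221e-01  2.90996167e-01 -6.65537362e-04]
```

```bash
python3 -m pendant '[[1,-4,2,0],[1.6,-8.3,5,0],[1.6,-8.3,9,0],[1.6,-8.3,12,0],[1.6,-8.3,13,0],[1.6,-8.3,13,0]]'; python3 -m pendant '[[0,0,1,0],[0,0,2,0],[0,0,3,0],[0,0,4,0],[0,0,5,0],[0,0,5,0]]'
```

```text
t: 4.65
ee_pos: [533.7, 207.8, 76.3]
tool_rot: [-0.012, 0.956, 0.292, -0.001]
wrist_force: [0.4, 0.3, 0.4]
opening: 0.1
gripper_force: 0.0
t: 5.15
ee_pos: [534.1, 207.9, 71.9]
tool_rot: [-0.012, 0.956, 0.292, -0.001]
wrist_force: [-0.4, -0.2, 2.6]
opening: -0.1
gripper_force: 1.3
```

```bash
python3 -m pendant '[[0,0,0.7,0],[0,0,1.4,0],[0,0,2.1,0],[0,0,2.8,0],[0,0,3.5,0],[0,0,4,0],[0,0,4,0]]'; python3 -m pendant '[[0,0,0.7,0],[0,0,1.4,0],[0,0,2.1,0],[0,0,2.8,0],[0,0,3.5,0],[0,0,4,0],[0,0,4,0]]'
```

```text
t: 5.73
ee_pos: [534.1, 208.0, 68.0]
tool_rot: [-0.012, 0.956, 0.292, -0.001]
wrist_force: [-0.1, -2.0, 4.6]
opening: 0.2
gripper_force: 1.8
t: 6.32
ee_pos: [534.0, 208.0, 63.9]
tool_rot: [-0.012, 0.956, 0.292, -0.001]
wrist_force: [0.8, -1.6, 3.6]
opening: 0.0
gripper_force: 1.7
```

```bash
python3 -m pendant '[[0,0,0.5,0],[0,0,1,0],[0,0,1.5,0],[0,0,2,0],[0,0,2.5,0],[0,0,2.5,0]]'; python3 -m pendant '[[0,0,0.5,0],[0,0,1,0],[0,0,1,0]]'
```

```text
t: 6.82
ee_pos: [534.0, 208.1, 61.4]
tool_rot: [-0.012, 0.956, 0.292, -0.001]
wrist_force: [1.6, -2.5, 2.5]
opening: 0.1
gripper_force: 1.7
t: 7.07
ee_pos: [534.0, 208.2, 60.3]
tool_rot: [-0.012, 0.956, 0.292, -0.001]
wrist_force: [1.2, -3.3, 3.2]
opening: 0.1
gripper_force: 1.8
```

```bash
python3 -m pendant '[[0,0,0.5,0],[0,0,0.5,0]]'
```

```text
t: 7.23
ee_pos: [534.0, 208.2, 60.1]
tool_rot: [-0.012, 0.956, 0.292, -0.001]
wrist_force: [1.2, -3.8, 6.6]
opening: -0.2
gripper_force: 3.5
```

```bash
python3 -m pendant '[[0,0,0.3,0],[0,0,0.5,0],[0,0,0.5,0]]'
```

```text
t: 7.48
ee_pos: [534.1, 208.2, 60.0]
tool_rot: [-0.012, 0.956, 0.292, -0.0]
wrist_force: [-0.7, -5.6, 13.7]
opening: 0.1
gripper_force: 6.8
```

The tray is on its hard stop at 60.0 mm. I'll lift off and go over to the bar key.

```bash
python3 -m pendant '[[0,0,0,0],[0,0,-5,0],[0,0,-20,0],[0,0,-45,0],[0,0,-65,0],[0,0,-70,0],[0,0,-70,0]]'; python3 -m pendant '[[-10,12,0,0.01],[-28,35,0,0.04],[-54,67,0,0.08],[-80,99,0,0.12],[-106,131,0,0.16],[-132,163,0,0.2],[-158,196,0,0.24],[-184,228,0,0.28],[-210,260,0,0.32],[-236,292,0,0.36],[-260,322,0,0.4],[-274,339,0,0.42]]'; python3 -m pendant '[[-4,6,0,0],[-4,6,0,0],[-4,6,0,0]]'
python3 - <<'E'
from h import *
s=robot.get_state();print(s["joints"],s["tool_rot"],s["ee_pos"])
im,d=robot.get_image("top");cv2.imwrite("pics/d.png",cv2.resize(im[120:260,160:460][...,::-1],None,fx=2.66,fy=2.66,interpolation=3))
P=cloud("top",d,np.ones((400,640),bool))
Q=P[(abs(P[:,0]-534)<20)&(abs(P[:,1]-207)<30)];print("tray z",np.median(Q[:,2]))
E
```

```text
t: 8.07
ee_pos: [535.1, 207.2, 130.6]
tool_rot: [-0.012, 0.956, 0.292, 0.0]
wrist_force: [0.8, -0.1, -0.1]
opening: 0.1
gripper_force: 0.0
t: 9.07
ee_pos: [494.7, -230.9, 118.3]
tool_rot: [-0.012, 0.996, 0.084, -0.004]
wrist_force: [0.4, -0.1, -0.4]
opening: 0.1
gripper_force: 0.0
t: 9.32
ee_pos: [493.0, -233.5, 118.8]
tool_rot: [-0.012, 0.996, 0.086, -0.004]
wrist_force: [0.5, 0.2, 0.7]
opening: -0.0
gripper_force: 0.0
[-0.45214087  0.36826869 -0.11234975  1.10926564  0.01701097  2.51638843] [-0.01219633  0.99618408  0.0863358  -0.00382891] [ 492.98025042 -233.47151757  118.82601893]
tray z 60.29991101992518
```

View pics/d.png

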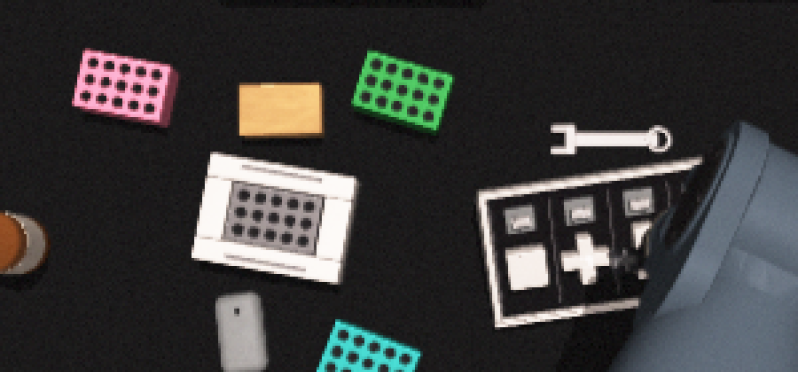

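The tray is flush (depth 60.3 mm), and the fingers are at crop (623,263), over the bar key's lower half. Next I'll go down to the bar.

```bash
python3 -m pendant '[[0,0,5,0],[0,0,13,0],[0,0,19,0],[0,0,21,0],[0,0,21,0]]'; python3 -m pendant '[[0.2,0,0.6,0],[0.4,0,1.1,0],[0.6,0,1.7,0],[0.8,0,2.2,0],[1,0,2.8,0],[1,0,2.8,0]]';python3 -m pendant '[[0.2,0,0.6,0],[0.4,0,1.1,0],[0.6,0,1.7,0],[0.8,0,2.2,0],[1,0,2.8,0],[1,0,2.8,0]]'
```

```text
t: 9.78
ee_pos: [493.2, -232.9, 97.8]
tool_rot: [-0.012, 0.996, 0.087, -0.004]
wrist_force: [0.5, 0.5, 0.1]
opening: 0.3
gripper_force: 0.0
t: 10.28
ee_pos: [494.6, -233.4, 95.9]
tool_rot: [-0.012, 0.996, 0.086, -0.003]
wrist_force: [0.7, -0.8, -0.0]
opening: -0.1
gripper_force: 0.0
t: 10.78
ee_pos: [495.5, -233.1, 93.0]
tool_rot: [-0.012, 0.996, 0.086, -0.003]
wrist_force: [-0.6, 0.4, 0.1]
opening: 0.2
gripper_force: 0.0
```

```bash
python3 -m pendant '[[0.3,0,0.8,0],[0.6,0,1.6,0],[0.8,0,2.3,0],[0.8,0,2.3,0]]';python3 -m pendant '[[0.3,0,0.8,0],[0.6,0,1.6,0],[0.8,0,2.3,0],[0.8,0,2.3,0]]'
```

```text
t: 11.12
ee_pos: [496.3, -232.9, 90.7]
tool_rot: [-0.012, 0.996, 0.086, -0.003]
wrist_force: [1.3, 0.1, 0.7]
opening: 0.0
gripper_force: 0.3
t: 11.45
ee_pos: [497.1, -232.8, 88.5]
tool_rot: [-0.012, 0.996, 0.086, -0.003]
wrist_force: [0.7, 0.2, 1.0]
opening: 0.4
gripper_force: 0.4
```

```bash
python3 -m pendant '[[0.2,0,0.6,0],[0.4,0,1.2,0],[0.4,0,1.2,0]]'
```

```text
t: 11.7
ee_pos: [497.5, -232.7, 87.3]
tool_rot: [-0.012, 0.996, 0.086, -0.003]
wrist_force: [-0.6, -0.7, 1.6]
opening: -0.0
gripper_force: 0.5
```

```bash
python3 -m pendant '[[0.2,0,0.6,0],[0.4,0,1.0,0],[0.4,0,1.0,0]]'
```

```text
t: 11.95
ee_pos: [497.9, -232.6, 86.3]
tool_rot: [-0.012, 0.996, 0.086, -0.003]
wrist_force: [1.1, -0.9, 1.7]
opening: 0.2
gripper_force: 0.6
```

```bash
python3 -m pendant '[[0.2,0,0.6,0],[0.4,0,1.0,0],[0.4,0,1.0,0]]'
```

```text
t: 12.2
ee_pos: [498.2, -232.5, 85.3]
tool_rot: [-0.012, 0.996, 0.086, -0.003]
wrist_force: [0.3, -0.6, 1.4]
opening: -0.1
gripper_force: 0.6
```

```bash
python3 -m pendant '[[0.2,0,0.6,0],[0.4,0,1.0,0],[0.4,0,1.0,0]]'
```

```text
t: 12.45
ee_pos: [498.6, -232.4, 84.3]
tool_rot: [-0.011, 0.996, 0.086, -0.003]
wrist_force: [-0.5, -1.2, 4.1]
opening: 0.0
gripper_force: 1.6
```

```bash
python3 -m pendant '[[0.1,0,0.3,0],[0.2,0,0.5,0],[0.2,0,0.5,0],[0.2,0,0.5,0]]'
```

```text
t: 12.78
ee_pos: [498.7, -232.5, 84.2]
tool_rot: [-0.011, 0.996, 0.086, -0.003]
wrist_force: [-3.3, -0.9, 7.4]
opening: 0.2
gripper_force: 4.4
```

```bash
python3 -m pendant '[[0.1,0,0.2,0],[0.1,0,0.3,0],[0.1,0,0.3,0],[0.1,0,0.3,0],[0.1,0,0.3,0],[0.1,0,0.3,0]]'
```

```text
t: 13.28
ee_pos: [498.7, -232.5, 84.0]
tool_rot: [-0.011, 0.996, 0.086, -0.003]
wrist_force: [-5.3, -0.1, 11.6]
opening: 0.3
gripper_force: 6.3
```

```bash
python3 -m pendant '[[-1,0,-2.5,0],[-3,0,-7,0],[-4,0,-12,0],[-4,0,-22,0],[-4,0,-32,0],[-4,12,-35,0],[-4,35,-35,0],[-4,57,-35,0],[-4,70,-35,0],[-4,70,-35,0]]'; python3 -m pendant '[[0,0,6,0],[0,0,15,0],[0,0,22,0],[0,0,24,0],[0,0,24,0]]'
python3 - <<'E'
from h import *
im,d=robot.get_image("side");cv2.imwrite("pics/e.png",cv2.resize(im[140:215,300:375][...,::-1],None,fx=7,fy=7,interpolation=3))
E
```

```text
t: 14.12
ee_pos: [507.7, -305.0, 117.5]
tool_rot: [-0.011, 0.996, 0.086, -0.003]
wrist_force: [-0.0, -1.2, 0.0]
opening: -0.2
gripper_force: 0.0
t: 14.53
ee_pos: [506.5, -301.2, 92.0]
tool_rot: [-0.012, 0.996, 0.087, -0.004]
wrist_force: [-0.2, -0.5, 1.4]
opening: -0.0
gripper_force: 0.0
```

View pics/e.png

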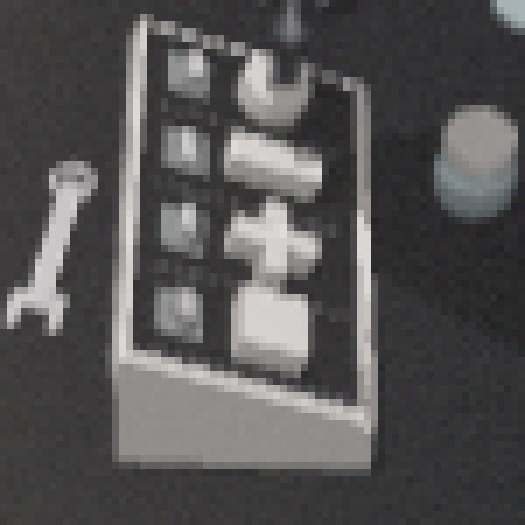

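The fingers are on the round disc at crop (290,80). The bar key at (272,160) is back up.

```bash
python3 -m pendant '[[0.3,0,0.8,0],[0.6,0,1.6,0],[0.9,0,2.4,0],[1.2,0,3.2,0],[1.5,0,4,0],[1.5,0,4,0]]'
```

```text
t: 15.08
ee_pos: [508.6, -301.9, 88.9]
tool_rot: [-0.012, 0.996, 0.086, -0.003]
wrist_force: [-0.2, -0.5, 0.5]
opening: -0.0
gripper_force: 0.4
```

```bash
python3 -m pendant '[[0.2,0,0.6,0],[0.5,0,1.2,0],[0.5,0,1.2,0]]'
```

```text
t: 15.33
ee_pos: [509.0, -301.7, 87.6]
tool_rot: [-0.012, 0.996, 0.086, -0.003]
wrist_force: [0.4, 0.1, 1.2]
opening: 0.0
gripper_force: 0.5
```

```bash
python3 -m pendant '[[0.2,0,0.6,0],[0.4,0,1.0,0],[0.4,0,1.0,0]]'
```

```text
t: 15.58
ee_pos: [509.4, -301.6, 86.6]
tool_rot: [-0.012, 0.996, 0.086, -0.003]
wrist_force: [0.6, -0.7, 1.8]
opening: -0.1
gripper_force: 0.6
```

```bash
python3 -m pendant '[[0.2,0,0.6,0],[0.4,0,1.0,0],[0.4,0,1.0,0]]'
```

```text
t: 15.83
ee_pos: [509.8, -301.5, 85.6]
tool_rot: [-0.012, 0.996, 0.086, -0.003]
wrist_force: [0.3, -0.5, 1.7]
opening: -0.1
gripper_force: 0.6
```

```bash
python3 -m pendant '[[0.2,0,0.6,0],[0.4,0,1.0,0],[0.4,0,1.0,0]]'
```

```text
t: 16.08
ee_pos: [510.2, -301.4, 84.6]
tool_rot: [-0.012, 0.996, 0.086, -0.003]
wrist_force: [0.2, -0.5, 2.2]
opening: 0.0
gripper_force: 0.7
```

```bash
python3 -m pendant '[[0.2,0,0.6,0],[0.4,0,1.0,0],[0.4,0,1.0,0]]'
```

```text
t: 16.33
ee_pos: [510.5, -301.4, 83.6]
tool_rot: [-0.012, 0.996, 0.086, -0.003]
wrist_force: [-0.3, -1.3, 0.9]
opening: -0.1
gripper_force: 0.7
```

```bash
python3 -m pendant '[[0.2,0,0.6,0],[0.4,0,1.0,0],[0.4,0,1.0,0]]'
```

```text
t: 16.58
ee_pos: [510.9, -301.2, 82.6]
tool_rot: [-0.012, 0.996, 0.086, -0.003]
wrist_force: [0.3, -1.1, 1.7]
opening: -0.1
gripper_force: 0.8
```

```bash
python3 -m pendant '[[0.2,0,0.6,0],[0.4,0,1.0,0],[0.4,0,1.0,0]]'
```

```text
t: 16.83
ee_pos: [511.3, -301.2, 81.6]
tool_rot: [-0.012, 0.996, 0.086, -0.003]
wrist_force: [-0.9, -1.0, 1.6]
opening: -0.1
gripper_force: 0.8
```

```bash
python3 -m pendant '[[0.2,0,0.6,0],[0.4,0,1.0,0],[0.4,0,1.0,0]]'
```

```text
t: 17.08
ee_pos: [511.7, -301.1, 80.6]
tool_rot: [-0.012, 0.996, 0.086, -0.003]
wrist_force: [-0.5, -1.7, 1.1]
opening: 0.3
gripper_force: 0.9
```

```bash
python3 -m pendant '[[0.2,0,0.6,0],[0.4,0,1.0,0],[0.4,0,1.0,0]]'
```

```text
t: 17.33
ee_pos: [512.0, -301.1, 79.9]
tool_rot: [-0.011, 0.996, 0.086, -0.003]
wrist_force: [-3.1, -1.5, 6.0]
opening: 0.4
gripper_force: 3.8
```

Stop reached, so I'll firm up and hold.

```bash
python3 -m pendant '[[0.1,0,0.2,0],[0.1,0,0.4,0],[0.1,0,0.4,0],[0.1,0,0.4,0],[0.1,0,0.4,0],[0.1,0,0.4,0],[0.1,0,0.4,0],[0.1,0,0.4,0]]'
```

```text
t: 18.0
ee_pos: [512.0, -301.1, 79.8]
tool_rot: [-0.011, 0.996, 0.086, -0.003]
wrist_force: [-5.2, -1.3, 9.5]
opening: 0.0
gripper_force: 5.8
```

```bash
python3 -m pendant '[[-1,0,-2.5,0],[-3,0,-8,0],[-5,0,-15,0],[-5,0,-26,0],[-5,0,-36,0],[-5,-10,-40,0],[-5,-35,-40,0],[-5,-70,-40,0],[-4,-105,-40,0],[-4,-140,-40,0],[-3,-175,-40,0],[-3,-200,-40,0]]'; python3 -m pendant '[[0,-7,0,0],[0,-10,4,0],[0,-10,14,0],[0,-10,22,0],[0,-10,26,0],[0,-10,26,0]]'
python3 - <<'E'
from h import *
im,d=robot.get_image("side");cv2.imwrite("pics/f.png",cv2.resize(im[140:215,300:375][...,::-1],None,fx=7,fy=7,interpolation=3))
E
```

```text
t: 19.0
ee_pos: [474.1, -102.5, 124.3]
tool_rot: [-0.012, 0.996, 0.087, -0.003]
wrist_force: [0.6, -0.9, 0.7]
opening: -0.0
gripper_force: 0.0
t: 19.5
ee_pos: [472.4, -95.6, 96.7]
tool_rot: [-0.012, 0.996, 0.086, -0.004]
wrist_force: [-0.2, -0.7, -0.3]
opening: -0.0
gripper_force: 0.0
```

View pics/f.png

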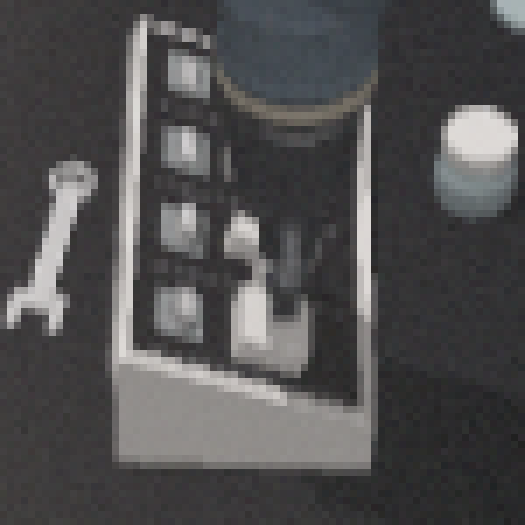

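The fingertips are at crop (288,310), over the square key's face and clear of the plus. Pressing now.

```bash
python3 -m pendant '[[0.3,0,0.8,0],[0.7,0,1.8,0],[1.1,0,3,0],[1.5,0,4.2,0],[1.9,0,5.2,0],[2.3,0,6.4,0],[2.7,0,7.4,0],[2.7,0,7.4,0]]'
```

```text
t: 20.22
ee_pos: [475.9, -94.3, 90.7]
tool_rot: [-0.012, 0.996, 0.086, -0.003]
wrist_force: [-0.0, -0.3, 0.5]
opening: -0.0
gripper_force: 0.3
```

```bash
python3 -m pendant '[[0.3,0,0.8,0],[0.6,0,1.6,0],[0.9,0,2.4,0],[0.9,0,2.4,0]]'
```

```text
t: 20.55
ee_pos: [476.7, -94.1, 88.3]
tool_rot: [-0.012, 0.996, 0.086, -0.003]
wrist_force: [0.2, -0.6, 1.0]
opening: 0.1
gripper_force: 0.5
```

```bash
python3 -m pendant '[[0.2,0,0.6,0],[0.4,0,1.0,0],[0.4,0,1.0,0]]'
```

```text
t: 20.8
ee_pos: [477.1, -94.0, 87.4]
tool_rot: [-0.012, 0.996, 0.086, -0.003]
wrist_force: [-0.9, -1.5, 1.1]
opening: -0.4
gripper_force: 0.6
```

```bash
python3 -m pendant '[[0.2,0,0.6,0],[0.4,0,1.0,0],[0.4,0,1.0,0]]'
```

```text
t: 21.05
ee_pos: [477.4, -94.0, 86.4]
tool_rot: [-0.012, 0.996, 0.086, -0.003]
wrist_force: [0.1, -1.4, 1.4]
opening: -0.1
gripper_force: 0.6
```

```bash
python3 -m pendant '[[0.2,0,0.6,0],[0.4,0,1.0,0],[0.4,0,1.0,0]]'
```

```text
t: 21.3
ee_pos: [477.8, -93.8, 85.4]
tool_rot: [-0.012, 0.996, 0.086, -0.003]
wrist_force: [-0.1, -1.3, 1.0]
opening: -0.0
gripper_force: 0.7
```

```bash
python3 -m pendant '[[0.2,0,0.6,0],[0.4,0,1.0,0],[0.4,0,1.0,0]]'
```

```text
t: 21.55
ee_pos: [478.1, -93.8, 84.5]
tool_rot: [-0.011, 0.996, 0.086, -0.003]
wrist_force: [-2.4, -1.6, 5.3]
opening: -0.4
gripper_force: 3.4
```

```bash
python3 -m pendant '[[0.1,0,0.2,0],[0.1,0,0.4,0],[0.1,0,0.4,0],[0.1,0,0.4,0],[0.1,0,0.4,0],[0.1,0,0.4,0],[0.1,0,0.4,0],[0.1,0,0.4,0]]'
```

```text
t: 22.22
ee_pos: [478.2, -93.8, 84.4]
tool_rot: [-0.011, 0.996, 0.086, -0.003]
wrist_force: [-4.1, -2.2, 9.9]
opening: 0.1
gripper_force: 5.7
```

```bash
python3 -m pendant '[[-1,0,-2.5,0],[-3,0,-8,0],[-5,0,-15,0],[-5,0,-30,0],[-8,0,-55,0],[-20,-10,-80,0],[-35,-30,-105,0],[-50,-60,-120,0],[-65,-90,-130,0],[-75,-110,-130,0],[-80,-120,-130,0],[-80,-120,-130,0]]'
python3 - <<'E'
from h import *
print(robot.get_state()["ee_pos"])
im,d=robot.get_image("top");P=cloud("top",d,np.ones((400,640),bool));D0=np.load("top0.npy")
a=im[190:245,330:445][...,::-1]; b=cv2.imread("pics/top0.png")[190:245,330:445]
cv2.imwrite("pics/g.png",cv2.resize(np.vstack([b,a]),None,fx=5,fy=5,interpolation=3))
for n in("bar","round","square","cross"):
    for r in robot.regions_of("top","tab_"+n)[:2]:
        x,y=r["bbox"][0::2].mean() if hasattr(r["bbox"],"mean") else (r["bbox"][0]+r["bbox"][2])/2,(r["bbox"][1]+r["bbox"][3])/2
        m=r["pixels"]; print(n,round(r["score"],2),np.round(r["bbox"]),m.sum(),"depth change",np.median((d-D0)[m]).round(1))
for n,(x,y) in dict(square=(479.5,-94),cross=(491,-163),bar=(502,-232),round=(514,-301)).items():
    q=(abs(P[:,0]-x-48)<4)&(abs(P[:,1]-y-8)<8)
    P0=cloud("top",D0,np.ones((400,640),bool));q0=(abs(P0[:,0]-x-48)<4)&(abs(P0[:,1]-y-8)<8)
    k=(abs(P[:,0]-x)<10)&(abs(P[:,1]-y)<7);k0=(abs(P0[:,0]-x)<10)&(abs(P0[:,1]-y)<7)
    print(n,"tab z",P0[q0][:,2].mean().round(1),P[q][:,2].mean().round(1),"key z",P0[k0][:,2].mean().round(1),P[k][:,2].mean().round(1))
E
```

```text
t: 23.22
ee_pos: [379.0, 8.9, 217.8]
tool_rot: [-0.012, 0.996, 0.087, -0.003]
wrist_force: [-0.2, -0.4, 0.3]
opening: 0.2
gripper_force: 0.0
[379.04240107   8.87928999 217.77063246]
bar 0.6 [469. 200. 501. 218.] 547 depth change -0.2
square 0.47 [229. 174. 295. 227.] 1532 depth change -0.0
cross 0.54 [370. 211. 389. 225.] 171 depth change -0.4
square tab z 95.2 91.3 key z 92.1 91.3
cross tab z 100.4 99.8 key z 91.0 91.7
bar tab z 97.6 93.9 key z 90.7 91.7
round tab z 95.8 89.2 key z 91.0 91.4
```

View pics/g.png

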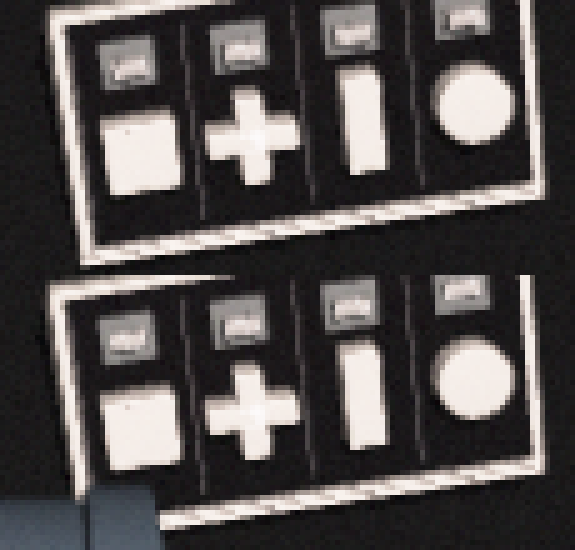

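The comparison shows the bar, round and square tabs sunk (about 4, 6.5 and 4 mm). The plus tab is unchanged at (240,325), and all four keys are back up. Nothing is touching the robot, so I'll hand in.

```bash
python3 -c "
from station import robot
print(robot.sign_off())"
```

```text
the job is handed in; nothing more can be done
None
```

The job is handed in: the tray is flush in its dock, the bar, round and square keys were each pressed to their stops in that order and are back up, the plus-shaped key was not pressed, and sign-off returned no verdict.

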